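# Find the full seed tin by feel and hold it up

## Robot

A 7-joint arm with a two-finger parallel gripper is mounted at the origin on the work surface. World frame = base frame: x ahead of the robot, y to its left, z up, the work surface at z = 0. Lengths are in m, angles in degrees, forces in N, time in s.
With the tool pointing down it reaches from about 0.425 to 0.875 m from the base axis. Payload 4.7 kg.
Tool frame: the origin (TCP) lies at the very end of the fingers, on their centre line; the grasp point (between the pads) lies 19 mm behind it (tcp_to_grasp is the distance from the TCP to the grasp point, in m); z points along the fingers, y is the direction in which the jaws open and shut (so a half turn about z gives the same grasp; the last joint's range is limited). The gripper opens to 85 mm and grips with 20 to 120 N. Pads are 22 mm wide; open, the fingers measure 114 mm over their backs; the gripper's body (76 mm by 85 mm) begins 54 mm behind the grasp point. The pads swing forward as they close: fully open they stand 13 mm farther back than shut.
Start: joints at [-65.827, 18.392, -4.016, 83.108, 1.295, 78.541, -3.26], TCP at [0.258, 0.597, 0.231] pointing down, gripper open.
Joint ranges: [-163.93, 163.93], [-17.29, 119.83], [-79.2, 71.16], [3.27, 140.29], [-89.18, 269.18], [5.43, 117.66], [-154.24, 154.24]. Speed limits (degrees/s): [147.25, 147.25, 180, 180, 180, 180, 180].

## Interface

Orientations are given as a 3x3 rotation matrix whose columns are the frame's x, y, z axes.
In Python, from cell import state, camera, camera_params, finish_job, look_for, tcp_to_grasp gives the robot as it stands.
- The arm moves only by the tool move_arm, never from a script. Its argument "steps" is a list that holds one entry, the list of rows, each a list of 6 numbers: the shift along the world's x, y, z in mm, then the turn, a rotation vector about the world's x, y, z in degrees. A call has 1 to 10 rows; each row is the pose to reach, as a shift and turn from the pose measured when the call began; what a row does not reach only later rows make up. A row lasts 1/12 s, in which the tool goes at most 41.7 mm and 7.16 degrees, less where a joint would pass 70% of its speed; a pose out of reach is approached as far as the arm can. A call with a gripper value outside its range is refused whole. "gripper" is the closure, from 0 (fully open) to 1 (shut), set as the call begins (left out, the last holds). The fingers move at their own pace and stop on an object; "newtons" is the grip in N (left out, the last holds). Time passes only in rows, so rows that repeat a pose let the fingers close. It gives the time, the measured TCP pose, the force and the opening at its end, in the units of the state.
- state(): the state, without advancing time (a new reading comes with each control period).
- camera(name): name is "scene" or "top" or "wrist"; returns (picture, depth): 480x640x3 uint8, red, green, blue; 480x640 float32, m along the optical axis (not along the pixel's ray), 0 where there is no reading.
- camera_params(name): a dict with "fx", "fy", "cx", "cy" (pixels), "T" (4x4, takes a point from camera to world coordinates). Camera axes: x right, y down, z forward; pixel columns grow to the right and rows downward; lengths in m; the calibration is good to about 2 mm. The wrist camera is an equidistant fisheye: a pixel r from the principal point sees the ray r / f radians off the axis. A picture is of the moment at which its call begins: read the wrist's pose just before it. camera_params takes no time and is no camera call; for the wrist camera it gives the pose at the moment of the call.
- finish_job(): hands the job in, once; it reports no verdict.
Trained networks look in the newest picture that a camera, given by its name, has taken for a name from the list of things; names that differ only in an ending like _2 or _b are one class to them, and where a whole thing is asked for, a point or a joint stands for the part that bears it (a point fixed in the world has none). Each returns a list of dicts, best first, with "conf" (0 to 1); they miss things now and then, are a little off and sometimes report something else, mostly with a low value. They report only what shows in the picture. A call takes as long as a camera call. They do not tell look-alikes from the thing itself.
- look_for(camera, target): "bbox" ([left, top, right, bottom] in pixels, round what is visible of it).
The state is a dict: "clock": time; "joint_pos": joint angles; "qd": joint speeds; "tau": joint torques, N m; "tcp_pos": TCP position; "eef_rot": TCP orientation; "ft_force": force on the tool from outside, world axes, zero at the start; "wrist_torque": the same for the moment, N m; "grip_width": finger opening in m.
Only numpy, scipy, OpenCV 4.12 (cv2) and the standard library are available. Lean on these libraries where they do the work, as an engineer would, in place of code of your own. Each camera call takes 0.05 s, during which the arm holds its last target.

## Task

Three identical lidded seed tins stand on the wooden board; one is full and the other two are running low, which only their weight tells. Lift them to feel which is the heaviest, stand the two lighter ones upright on the floor of the empty green seed tray for refilling (set down, not dropped), and finish holding the heaviest one up in the gripper for me to take: upright, still and free of everything else, its bottom at least 10 cm above the bench; the program ends while it is still holding that tin. Keep the tins from toppling and leave the flower pot, the clear cup and the trowel where they are.

Things in the scene. Friction and masses are not known exactly. Their poses are not given: they have to be found in the camera images.
- tin_a: one of three identical-looking closed seed tins of bare steel: upright cylinder 64 mm across, 120 mm tall; its top 40 mm is a tight slip lid 66 mm across (one rigid piece with the tin, may be gripped). Origin: centre of its underside, z up. Weighs 0.12 to 0.47 kg; the heaviest is at least 0.13 kg heavier than each other one. Starts standing on the board, underside 20 mm above the bench
- tin_b: one of three identical-looking closed seed tins of bare steel: upright cylinder 64 mm across, 120 mm tall; its top 40 mm is a tight slip lid 66 mm across (one rigid piece with the tin, may be gripped). Origin: centre of its underside, z up. Weighs 0.12 to 0.47 kg; the heaviest is at least 0.13 kg heavier than each other one. Starts standing on the board, underside 20 mm above the bench
- tin_c: one of three identical-looking closed seed tins of bare steel: upright cylinder 64 mm across, 120 mm tall; its top 40 mm is a tight slip lid 66 mm across (one rigid piece with the tin, may be gripped). Origin: centre of its underside, z up. Weighs 0.12 to 0.47 kg; the heaviest is at least 0.13 kg heavier than each other one. Starts standing on the board, underside 20 mm above the bench
- board: flat wooden board fixed on the bench, 130 mm (its x) by 370 mm (its y) by 20 mm thick, on which the three tins stand in a row along its y axis, about 115 mm apart; origin at the centre of its underside, at bench height; z up
- tray: empty green plastic seed tray fixed on the bench, open on top, outside 200 mm (its x) by 300 mm (its y) by 50 mm high, with an 8 mm wide outward rim at the top; walls and floor 4 mm thick, inner floor 192 by 292 mm, 4 mm above the bench; origin at the centre of its underside, at bench height; z up. It stands on the other side (left or right) from the board
- pot: terracotta flower pot, loose bystander, 90 mm across the rim and 80 mm tall; origin at the centre of its underside
- cup: clear plastic cup with a side handle, loose bystander, 74 mm across the rim and 85 mm tall; origin at the centre of its underside, handle towards its +y
- trowel: hand trowel lying flat, loose bystander, 320 mm long with a dark wooden handle 28 mm thick and a steel blade 75 mm wide; origin under the joint between handle and blade, blade towards its +x
Mind the look-alikes: they are no part of the job. What is shaped like the tin_b but purple or yellow is not meant.

How it is judged (in metres and radians):
At the end, for the whole second after the job is handed in: Fingers hold one tin still, upright within 17 degrees, underside over 9 cm above the bench, touching no other listed thing; the two other tins, both light (each weighs on the tray with under 3.05 N), stand at rest inside the tray on its floor, upright within 7 degrees, untouched by the robot (((height (world z) of tin_a above 0.09 m and angle between tin_a's own z axis and vertical below 0.3 rad and linear speed of tin_a below 0.05 m/s and contact force between the fingers and tin_a above 1 N and contact force between tin_a and tin_b below 0.3 N and contact force between tin_a and tin_c below 0.3 N and contact force between tin_a and tray below 0.3 N and contact force between tin_a and board below 0.3 N and contact force between tin_a and pot below 0.3 N and contact force between tin_a and cup below 0.3 N and contact force between tin_a and trowel below 0.3 N and (x of tin_b in the frame of tray between -0.075 and 0.075 m and y of tin_b in the frame of tray between -0.125 and 0.125 m and z of tin_b in the frame of tray below 0.012 m and angle between tin_b's own z axis and vertical below 0.12 rad and linear speed of tin_b below 0.03 m/s and contact force between each of the arm, the fingers and tin_b below 0.3 N and contact force between tin_b and tray between 0.5 and 3.05 N) and (x of tin_c in the frame of tray between -0.075 and 0.075 m and y of tin_c in the frame of tray between -0.125 and 0.125 m and z of tin_c in the frame of tray below 0.012 m and angle between tin_c's own z axis and vertical below 0.12 rad and linear speed of tin_c below 0.03 m/s and contact force between each of the arm, the fingers and tin_c below 0.3 N and contact force between tin_c and tray between 0.5 and 3.05 N)) or (height (world z) of tin_b above 0.09 m and angle between tin_b's own z axis and vertical below 0.3 rad and linear speed of tin_b below 0.05 m/s and contact force between the fingers and tin_b above 1 N and contact force between tin_b and tin_a below 0.3 N and contact force between tin_b and tin_c below 0.3 N and contact force between tin_b and tray below 0.3 N and contact force between tin_b and board below 0.3 N and contact force between tin_b and pot below 0.3 N and contact force between tin_b and cup below 0.3 N and contact force between tin_b and trowel below 0.3 N and (x of tin_a in the frame of tray between -0.075 and 0.075 m and y of tin_a in the frame of tray between -0.125 and 0.125 m and z of tin_a in the frame of tray below 0.012 m and angle between tin_a's own z axis and vertical below 0.12 rad and linear speed of tin_a below 0.03 m/s and contact force between each of the arm, the fingers and tin_a below 0.3 N and contact force between tin_a and tray between 0.5 and 3.05 N) and (x of tin_c in the frame of tray between -0.075 and 0.075 m and y of tin_c in the frame of tray between -0.125 and 0.125 m and z of tin_c in the frame of tray below 0.012 m and angle between tin_c's own z axis and vertical below 0.12 rad and linear speed of tin_c below 0.03 m/s and contact force between each of the arm, the fingers and tin_c below 0.3 N and contact force between tin_c and tray between 0.5 and 3.05 N)) or (height (world z) of tin_c above 0.09 m and angle between tin_c's own z axis and vertical below 0.3 rad and linear speed of tin_c below 0.05 m/s and contact force between the fingers and tin_c above 1 N and contact force between tin_c and tin_a below 0.3 N and contact force between tin_c and tin_b below 0.3 N and contact force between tin_c and tray below 0.3 N and contact force between tin_c and board below 0.3 N and contact force between tin_c and pot below 0.3 N and contact force between tin_c and cup below 0.3 N and contact force between tin_c and trowel below 0.3 N and (x of tin_a in the frame of tray between -0.075 and 0.075 m and y of tin_a in the frame of tray between -0.125 and 0.125 m and z of tin_a in the frame of tray below 0.012 m and angle between tin_a's own z axis and vertical below 0.12 rad and linear speed of tin_a below 0.03 m/s and contact force between each of the arm, the fingers and tin_a below 0.3 N and contact force between tin_a and tray between 0.5 and 3.05 N) and (x of tin_b in the frame of tray between -0.075 and 0.075 m and y of tin_b in the frame of tray between -0.125 and 0.125 m and z of tin_b in the frame of tray below 0.012 m and angle between tin_b's own z axis and vertical below 0.12 rad and linear speed of tin_b below 0.03 m/s and contact force between each of the arm, the fingers and tin_b below 0.3 N and contact force between tin_b and tray between 0.5 and 3.05 N)))); the arm keeps its last pose, push and grip.
It fails at once if a tin topples (leans more than 40 degrees) (angle between any of tin_a, tin_b, tin_c's own z axis and vertical above 0.7 rad).
It fails at once if a tin is dropped (falls faster than 0.7 m/s, about 25 mm of free fall, while not held) ((linear speed of tin_a above 0.7 m/s and contact force between the fingers and tin_a below 0.2 N) or (linear speed of tin_b above 0.7 m/s and contact force between the fingers and tin_b below 0.2 N) or (linear speed of tin_c above 0.7 m/s and contact force between the fingers and tin_c below 0.2 N)).
It fails at once if the flower pot is moved by more than 3 cm (distance of pot from where it was at the start of the episode above 0.03 m).
It fails at once if the clear cup is moved by more than 3 cm (distance of cup from where it was at the start of the episode above 0.03 m).
It fails at once if the trowel is moved by more than 3 cm (distance of trowel from where it was at the start of the episode above 0.03 m).
It also fails if it takes over 67 s, if anything falls off the work surface, if the arm or the gripper's body presses on something with over 40 N, if the wrist force passes 120 N, or if a joint passes its speed limit or range.

## Working session

There is one attempt and no reset: what is moved stays moved. The work goes in short steps, Python scripts to look and compute and a tool call to move; the robot and the scene stay as the last step left them, time stands still between calls to the robot, and variables do not carry over. Pictures are saved under pics/ and viewed, and the job is handed in when it is done.

Besides the shell and the picture viewer there is one more tool, called after "Emit:" by a JSON object that holds its "op" and its "data", one argument or row to a line. move_arm: Moves the arm, as the interface text tells. Its arguments: {"type":"object","properties":{"steps":{"type":"array","items":{"type":"array","items":{"type":"array","items":{"type":"number"}}}},"gripper":{"type":"number"},"newtons":{"type":"number"}},"required":["steps"]}

```bash
mkdir -p pics; ls
cat > h.py <<'E'
import numpy as np, cv2
from cell import state, camera, camera_params, finish_job, look_for, tcp_to_grasp
np.set_printoptions(precision=4,suppress=True)
def pts(name,depth):
    p=camera_params(name);T=np.array(p["T"])
    v,u=np.mgrid[0:480,0:640]
    X=np.stack([(u-p["cx"])/p["fx"]*depth,(v-p["cy"])/p["fy"]*depth,depth],-1)
    return X@T[:3,:3].T+T[:3,3]
def save(n,im): cv2.imwrite(n,im[:,:,::-1])
E
python3 - <<'E'
from h import *
s=state();print({k:np.array(v) for k,v in s.items()}, tcp_to_grasp)
for n in("top","scene"):
    im,d=camera(n);save(f"pics/{n}0.png",im);np.savez(f"{n}0.npz",im=im,d=d,P=pts(n,d))
    print(n,camera_params(n))
    for t in("tin_a","tray","board","pot","cup","trowel"):
        print(t,[(np.round(r["bbox"]).astype(int).tolist(),round(r["conf"],2)) for r in look_for(n,t)][:6])
E
```

```text
pics
{'clock': array(0.), 'joint_pos': array([-65.8274,  18.4387,  -4.0167,  83.1746,   1.2943,  78.5413,
        -3.2611]), 'qd': array([ 0.0425, -0.0168, -0.0021, -0.0354,  0.0697,  0.1126, -0.0075]), 'tau': array([ -0.0005, -49.3588,  -0.3825, -31.4319,   0.013 ,   0.0116,
         0.    ]), 'tcp_pos': array([0.2576, 0.5962, 0.2302]), 'eef_rot': array([[-0.918 ,  0.3966, -0.0007],
       [ 0.3966,  0.918 , -0.0018],
       [-0.0001, -0.0019, -1.    ]]), 'ft_force': array([-0.4017, -0.5838,  0.1531]), 'wrist_torque': array([ 0.0149, -0.0143,  0.0432]), 'grip_width': array(0.0858)} 0.0187
top {'fx': 487.2039070350718, 'fy': 487.2039070350718, 'cx': 322.9629540253348, 'cy': 238.54464085442967, 'T': array([[ 0.0147, -0.9963,  0.0845,  0.4578],
       [-0.9999, -0.0152, -0.0054, -0.0186],
       [ 0.0066, -0.0844, -0.9964,  1.1139],
       [ 0.    ,  0.    ,  0.    ,  1.    ]])}
tin_a [([390, 239, 428, 274], 0.88), ([343, 254, 378, 285], 0.88), ([444, 229, 488, 262], 0.66), ([461, 163, 508, 205], 0.56), ([163, 128, 220, 171], 0.16)]
tray [([120, 185, 286, 307], 0.81)]
board [([322, 219, 493, 301], 0.75)]
pot [([282, 127, 326, 173], 0.6)]
cup [([165, 128, 219, 172], 0.95)]
trowel []
scene {'fx': 548.78251507121, 'fy': 548.78251507121, 'cx': 318.30394080161875, 'cy': 241.81574601194717, 'T': array([[ 0.6582,  0.4711, -0.5873,  1.2223],
       [ 0.7527, -0.3945,  0.5271, -0.6359],
       [ 0.0166, -0.7889, -0.6142,  0.7517],
       [ 0.    ,  0.    ,  0.    ,  1.    ]])}
tin_a [([165, 249, 209, 324], 0.85), ([215, 218, 254, 291], 0.83), ([182, 316, 230, 395], 0.81), ([136, 197, 179, 262], 0.77)]
tray [([318, 156, 480, 248], 0.75)]
board [([134, 231, 316, 352], 0.66)]
pot [([384, 250, 434, 312], 0.57)]
cup [([461, 205, 504, 259], 0.73)]
trowel [([236, 313, 368, 412], 0.92)]
```

View pics/top0.png

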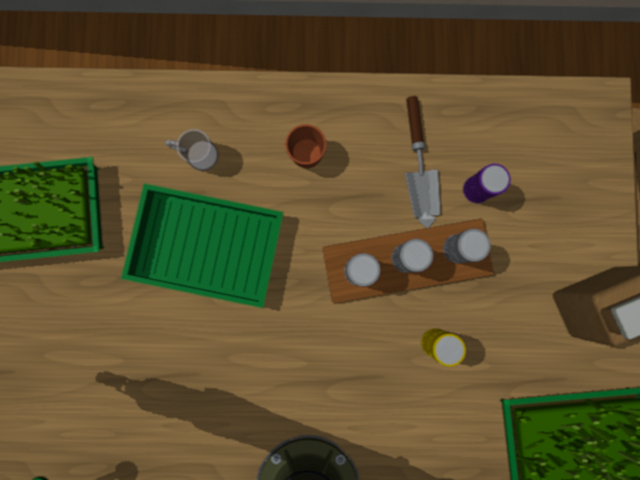

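View pics/scene0.png

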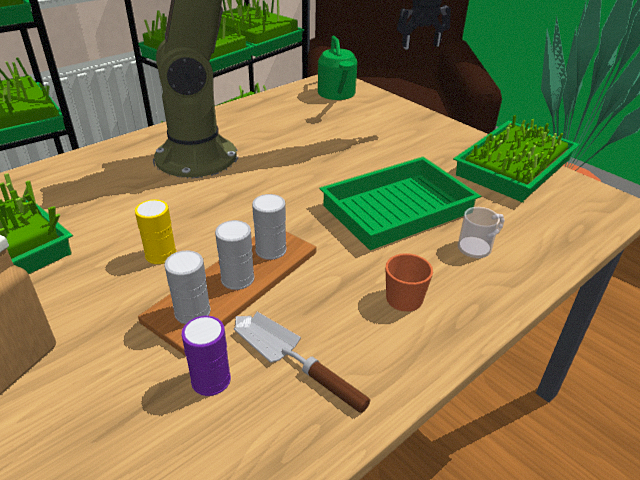

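The top view shows the three steel tins in a row on the board, at about (363,270), (414,255) and (473,246). The purple (490,182) and yellow (448,348) look-alikes stand beside the board. The green tray is at (203,245), the cup at (200,150), the pot at (306,145), and the trowel blade tip is near (428,225). Next I'll work out positions.

Run:
```python
from h import *
z=np.load("top0.npz");P=z["P"];im=z["im"];d=z["d"]
sc=np.load("scene0.npz");S=sc["P"]
def clus(P,m):
    n,l,st,c=cv2.connectedComponentsWithStats(m.astype(np.uint8))
    for i in range(1,n):
        if st[i,4]>80:
            q=P[l==i]; (cx,cy),r=cv2.minEnclosingCircle(q[:,:2].astype(np.float32))
            yield st[i],q,(cx,cy,r)
# lids
m=(d>0)&(P[...,2]>0.128)&(P[...,2]<0.155)
for st,q,c in clus(P,m): print("lid",st[:5],"ctr",np.array(c),"mean",q.mean(0))
m=(sc["d"]>0)&(S[...,2]>0.1)&(S[...,2]<0.15)&(S[...,0]>0.2)
for st,q,c in clus(S,m): print("sc",st,q.mean(0),np.ptp(q,0),np.array(c), np.median(q[q[:,2]>q[:,2].max()-.006],0))
# tray
hsv=cv2.cvtColor(im,cv2.COLOR_RGB2HSV)
g=(hsv[...,0]>50)&(hsv[...,0]<90)&(hsv[...,1]>120)
box=np.zeros_like(g);box[180:312,115:290]=1
t=g&box&(P[...,2]>0.042)&(P[...,2]<0.06)
r=cv2.minAreaRect(P[t][:,:2].astype(np.float32));print("tray",r,P[t][:,2].mean())
print("floor",np.median(P[215:270,170:240,2]))
# board
o=(P[...,2]>0.012)&(P[...,2]<0.028);box[:]=0;box[215:310,318:500]=1
r=cv2.minAreaRect(P[o&box][:,:2].astype(np.float32));print("board",r)
for n,b,lo,hi in(("cup",[155,122,225,178],.06,.1),("pot",[280,120,330,175],.06,.1),("purple",[455,155,515,210],.1,.14),("yellow",[420,325,470,368],.1,.14),("trowel",[400,92,445,230],.008,.05)):
    q=P[b[1]:b[3],b[0]:b[2]].reshape(-1,3);q=q[(q[:,2]>lo)&(q[:,2]<hi)];print(n,len(q),q.min(0),q.max(0))
```

```text
lid [456 229  34  33 867] ctr [ 0.5327 -0.3255  0.0332] mean [ 0.5326 -0.3242  0.1399]
lid [399 239  34  33 859] ctr [ 0.5103 -0.2104  0.0334] mean [ 0.5104 -0.209   0.14  ]
lid [347 253  33  33 843] ctr [ 0.4799 -0.1043  0.0329] mean [ 0.4799 -0.104   0.1404]
lid [579 269  61  76 554] ctr [ 0.415  -0.6213  0.0841] mean [ 0.4152 -0.5733  0.1415]
sc [545  34  18  21 238] [0.2984 1.2924 0.1223] [0.0435 0.0881 0.0493] [0.3024 1.2872 0.0459] [0.2912 1.3107 0.1464]
sc [618  41  18  23 199] [0.5061 1.3929 0.127 ] [0.0757 0.0904 0.0498] [0.4955 1.402  0.0554] [0.5225 1.3749 0.1468]
sc [569  47  23  26 253] [0.4447 1.1999 0.1252] [0.1008 0.1026 0.0497] [0.4356 1.2091 0.0662] [0.4622 1.1714 0.1471]
sc [596  57  14  16 124] [0.5097 1.2194 0.1271] [0.0338 0.0398 0.0497] [0.5102 1.2201 0.0209] [0.5151 1.2096 0.1474]
sc [619  64  21  18 245] [0.6001 1.2366 0.1233] [0.0608 0.0619 0.0499] [0.5921 1.2533 0.0414] [0.6025 1.2319 0.1471]
sc [ 252  194   34   36 1027] [ 0.4918 -0.1133  0.1315] [0.0682 0.0671 0.0464] [ 0.4796 -0.1074  0.0369] [ 0.4823 -0.1069  0.1429]
sc [135 199  35  28 782] [ 0.3319 -0
[... 485 characters left out ...]
 [ 182  315   44   42 1465] [ 0.6804 -0.3817  0.1194] [0.0681 0.0659 0.0259] [ 0.6733 -0.3778  0.0346] [ 0.675  -0.3793  0.1228]
tray ((0.5308525562286377, 0.23941358923912048), (0.315097838640213, 0.21467995643615723), 79.36373901367188) 0.05017345373661535
floor 0.004526578805116421
board ((0.5213807821273804, -0.21198196709156036), (0.1637493073940277, 0.37032535672187805), 11.050025939941406)
cup 498 [0.7046 0.2216 0.06  ] [0.7788 0.3242 0.091 ]
pot 466 [ 0.7066 -0.0257  0.06  ] [0.7951 0.0615 0.0851]
purple 860 [ 0.64   -0.4082  0.1003] [ 0.707  -0.3442  0.127 ]
yellow 907 [ 0.2889 -0.3122  0.1001] [ 0.3546 -0.2467  0.1263]
trowel 1416 [ 0.5754 -0.2981  0.008 ] [ 0.8843 -0.208   0.034 ]
```

Emit:
{"op": "move_arm", "data": {
  "steps": [
    [[24,-33,0,0,0,-5],[48,-66,0,0,0,-10],[72,-99,0,0,0,-15],[96,-132,0,0,0,-21],[120,-165,0,0,0,-26],[144,-198,0,0,0,-32],[168,-231,0,0,0,-37],[192,-264,0,0,0,-43],[216,-297,0,0,0,-48],[240,-330,0,0,0,-53]]
  ],
  "gripper": 0,
  "newtons": 50
}}

```text
clock: 1.53
tcp_pos: [0.4987, 0.265, 0.2318]
eef_rot: [[-0.232, 0.973, 0.001], [0.973, 0.232, 0.001], [0.001, 0.001, -1.0]]
ft_force: [1.5, 0.4, -0.0]
grip_width: 0.0861
```

Emit:
{"op": "move_arm", "data": {
  "steps": [
    [[-2,-40,-3,0,0,0],[-4,-80,-6,0,0,0],[-6,-120,-10,0,0,0],[-8,-160,-14,0,0,0],[-10,-200,-18,0,0,0],[-12,-240,-22,0,0,0],[-14,-280,-26,0,0,0],[-16,-320,-30,0,0,0],[-18,-355,-34,0,0,0],[-19,-371,-37,0,0,0]]
  ]
}}

```text
clock: 2.37
tcp_pos: [0.4787, -0.1117, 0.1951]
eef_rot: [[-0.225, 0.974, 0.002], [0.974, 0.225, -0.001], [-0.001, 0.002, -1.0]]
ft_force: [-0.4, -0.6, 0.4]
grip_width: 0.0856
```

Run:
```python
from h import *
for i in range(4):
    camera("top") if i<3 else 0
    s=state();print(s["clock"],np.array(s["tcp_pos"]),np.array(s["ft_force"]))
print(np.array(s["eef_rot"]))
im,d=camera("wrist");save("pics/w1.png",im)
```

```text
2.4167 [ 0.4783 -0.1133  0.1946] [-1.2086 -2.9736 -0.9968]
2.4667 [ 0.4788 -0.1102  0.1948] [-0.0416  0.2937 -0.4398]
2.5167 [ 0.4794 -0.1074  0.1949] [-0.7061 -0.7104 -0.1941]
2.5167 [ 0.4794 -0.1074  0.1949] [-0.7061 -0.7104 -0.1941]
[[-0.2281  0.9736  0.001 ]
 [ 0.9736  0.2281  0.0011]
 [ 0.0008  0.0012 -1.    ]]
```

View pics/w1.png

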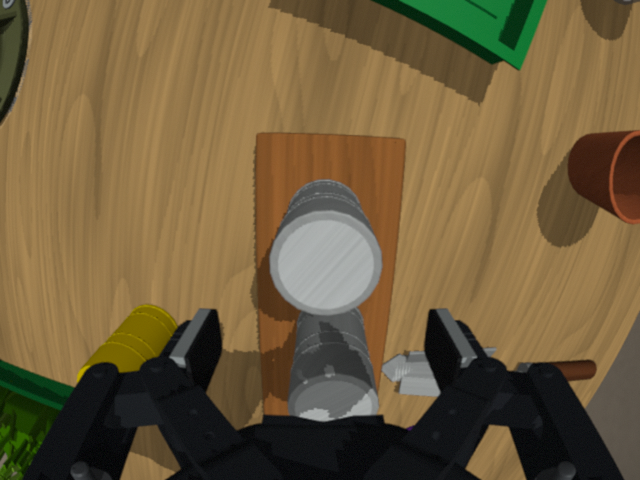

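The wrist view shows the first tin's lid at about (325,262), centred between the open fingers at columns 205 and 445. Lowering onto it.

Emit:
{"op": "move_arm", "data": {
  "steps": [
    [[1,2,-15,0,0,0],[1,2,-35,0,0,0],[1,2,-55,0,0,0],[1,2,-75,0,0,0],[1,2,-90,0,0,0],[1,2,-101,0,0,0],[1,2,-101,0,0,0],[1,2,-101,0,0,0]]
  ]
}}

```text
clock: 3.23
tcp_pos: [0.4809, -0.1027, 0.0939]
eef_rot: [[-0.233, 0.973, 0.0], [0.973, 0.233, 0.001], [0.001, 0.001, -1.0]]
ft_force: [0.9, -0.6, -0.3]
grip_width: 0.0856
```

Emit:
{"op": "move_arm", "data": {
  "steps": [
    [[0,0,0,0,0,0],[0,0,0,0,0,0],[0,0,0,0,0,0],[0,0,0,0,0,0],[0,0,0,0,0,0],[0,0,0,0,0,0],[0,0,0,0,0,0],[0,0,0,0,0,0]]
  ],
  "gripper": 1,
  "newtons": 50
}}

```text
clock: 3.9
tcp_pos: [0.4818, -0.1025, 0.0954]
eef_rot: [[-0.233, 0.973, 0.002], [0.973, 0.233, 0.002], [0.002, 0.003, -1.0]]
ft_force: [-1.3, 0.9, 5.5]
grip_width: 0.0651
```

Emit:
{"op": "move_arm", "data": {
  "steps": [
    [[0,0,5,0,0,0],[0,0,12,0,0,0],[0,0,22,0,0,0],[0,0,34,0,0,0],[0,0,42,0,0,0],[0,0,45,0,0,0],[0,0,45,0,0,0],[0,0,45,0,0,0],[0,0,45,0,0,0],[0,0,45,0,0,0]]
  ]
}}

```text
clock: 4.73
tcp_pos: [0.4812, -0.1024, 0.1397]
eef_rot: [[-0.233, 0.973, 0.001], [0.973, 0.233, 0.002], [0.002, 0.002, -1.0]]
ft_force: [-0.5, 0.2, -0.8]
grip_width: 0.0652
```

```bash
cat > weigh.py <<'E'
from h import *
f=[];
for i in range(14):
    camera("top"); s=state(); f.append(s["ft_force"])
f=np.array(f);print("clock",s["clock"],"tcp",np.array(s["tcp_pos"]),"f mean",f.mean(0),"sd",f.std(0),"z",f[:,2],"grip",s["grip_width"],"tq",np.array(s["wrist_torque"]))
E
python3 weigh.py
```

```text
clock 5.4333 tcp [ 0.4818 -0.1025  0.1404] f mean [ 0.0518 -0.1319 -1.0809] sd [0.6115 0.6115 0.486 ] z [-0.4835 -1.1284 -1.3283 -1.8657 -1.1422 -0.5426 -0.634  -0.3156 -2.0263
 -0.753  -1.0681 -1.233  -1.1248 -1.4874] grip 0.0653397297502259 tq [0.0118 0.0763 0.0304]
```

The reading is about 1.1 N, so this tin is light. Carrying it to the far half of the tray.

Emit:
{"op": "move_arm", "data": {
  "steps": [
    [[0,0,12,0,0,0],[2,15,25,0,0,-2],[7,45,40,0,0,-5],[12,80,50,0,0,-8],[18,117,50,0,0,-11],[24,154,50,0,0,-14],[30,191,50,0,0,-16],[36,228,50,0,0,-18],[42,265,50,0,0,-20],[47,300,50,0,0,-22]]
  ]
}}

```text
clock: 6.27
tcp_pos: [0.5288, 0.1999, 0.1904]
eef_rot: [[0.15, 0.989, 0.003], [0.989, -0.15, 0.002], [0.002, 0.003, -1.0]]
ft_force: [-0.0, 0.2, -1.1]
grip_width: 0.0652
```

Run:
```python
from h import *
im,d=camera("scene");save("pics/s1.png",im)
s=state();print(s["clock"],np.array(s["tcp_pos"]),s["grip_width"])
```

```text
6.3167 [0.5282 0.2095 0.19  ] 0.0647451891490024
```

View pics/s1.png

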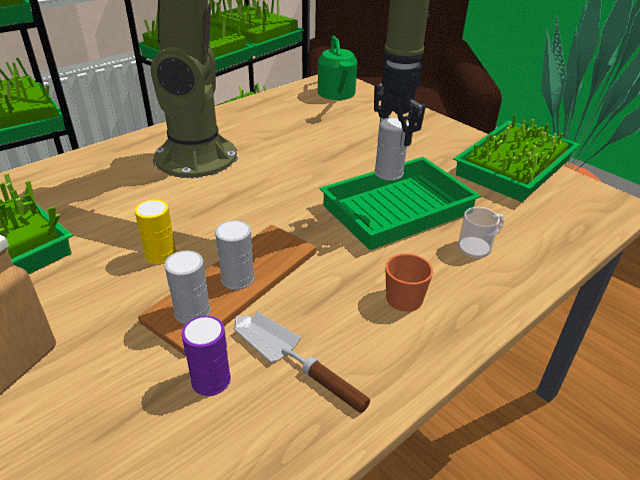

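The tin hangs upright in the gripper at about (392,148) over the tray, with the other two tins still on the board.

Emit:
{"op": "move_arm", "data": {
  "steps": [
    [[5,30,0,0,0,-1],[10,60,0,0,0,-1],[14,80,0,0,0,-1],[14,88,0,0,0,-1],[14,88,-12,0,0,-1],[14,88,-25,0,0,-1],[14,88,-40,0,0,-1],[14,88,-55,0,0,-1],[14,88,-65,0,0,-1],[14,88,-70,0,0,-1]]
  ]
}}

```text
clock: 7.15
tcp_pos: [0.5411, 0.2945, 0.1172]
eef_rot: [[0.162, 0.987, 0.001], [0.987, -0.162, 0.004], [0.004, 0.0, -1.0]]
ft_force: [-1.0, 0.1, -1.3]
grip_width: 0.0651
```

Emit:
{"op": "move_arm", "data": {
  "steps": [
    [[0,2,-6,0,0,0],[0,2,-14,0,0,0],[0,2,-22,0,0,0],[0,2,-28,0,0,0],[0,2,-32,0,0,0],[0,2,-34,0,0,0],[0,2,-36,0,0,0],[0,2,-37,0,0,0],[0,2,-38,0,0,0],[0,2,-38,0,0,0]]
  ]
}}

```text
clock: 7.98
tcp_pos: [0.5414, 0.2967, 0.0796]
eef_rot: [[0.161, 0.987, 0.001], [0.987, -0.161, 0.004], [0.004, 0.001, -1.0]]
ft_force: [-0.6, -0.5, -1.2]
grip_width: 0.065
```

Emit:
{"op": "move_arm", "data": {
  "steps": [
    [[0,0,-1,0,0,0],[0,0,-1,0,0,0],[0,0,-2,0,0,0],[0,0,-2,0,0,0],[0,0,-2,0,0,0]]
  ]
}}

```text
clock: 8.4
tcp_pos: [0.5415, 0.2972, 0.0794]
eef_rot: [[0.161, 0.987, 0.002], [0.987, -0.161, 0.005], [0.006, 0.001, -1.0]]
ft_force: [-3.7, -1.1, 9.4]
grip_width: 0.0651
```

Contact with the floor (the tool force is now +9.4 N). Opening the jaws, then rising.

Emit:
{"op": "move_arm", "data": {
  "steps": [
    [[0,0,0,0,0,0],[0,0,0,0,0,0],[0,0,0,0,0,0],[0,0,0,0,0,0],[0,0,0,0,0,0],[0,0,0,0,0,0]]
  ],
  "gripper": 0
}}

```text
clock: 8.9
tcp_pos: [0.5415, 0.2971, 0.0792]
eef_rot: [[0.161, 0.987, 0.001], [0.987, -0.161, 0.005], [0.005, 0.001, -1.0]]
ft_force: [-0.5, 0.7, 0.2]
grip_width: 0.0854
```

Emit:
{"op": "move_arm", "data": {
  "steps": [
    [[0,0,5,0,0,0],[0,0,15,0,0,0],[0,0,30,0,0,0],[0,0,50,0,0,0],[0,0,80,0,0,0],[0,-5,110,0,0,0],[0,-25,125,0,0,3],[-2,-60,130,0,0,6],[-4,-98,130,0,0,9],[-6,-138,130,0,0,12]]
  ]
}}

```text
clock: 9.73
tcp_pos: [0.5357, 0.1586, 0.2111]
eef_rot: [[-0.052, 0.999, 0.003], [0.999, 0.052, 0.007], [0.007, 0.003, -1.0]]
ft_force: [0.4, -1.0, -0.3]
grip_width: 0.0857
```

Run:
```python
from h import *
im,d=camera("scene");save("pics/s2.png",im)
s=state();print(s["clock"],np.array(s["tcp_pos"]),np.array(s["ft_force"]),s["grip_width"])
```

```text
9.7833 [0.5363 0.1468 0.2111] [-0.8579 -8.0736 -1.2583] 0.08581243160550325
```

View pics/s2.png

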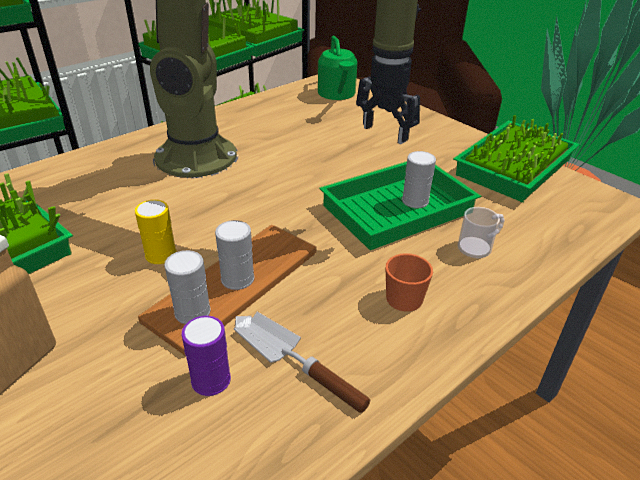

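The first tin stands upright in the tray at about (419,180). Now the middle one.

Emit:
{"op": "move_arm", "data": {
  "steps": [
    [[-2,-38,0,0,0,1],[-5,-78,0,0,0,3],[-8,-118,0,0,0,4],[-11,-158,0,0,0,6],[-14,-198,-2,0,0,7],[-17,-238,-5,0,0,8],[-20,-278,-8,0,0,9],[-22,-315,-12,0,0,10],[-24,-345,-14,0,0,10],[-25,-358,-14,0,0,10]]
  ]
}}

```text
clock: 10.62
tcp_pos: [0.5098, -0.2169, 0.198]
eef_rot: [[-0.208, 0.978, 0.003], [0.978, 0.208, -0.001], [-0.002, 0.002, -1.0]]
ft_force: [-0.4, -0.2, 0.5]
grip_width: 0.0854
```

Emit:
{"op": "move_arm", "data": {
  "steps": [
    [[0,0,0,0,0,0],[0,0,0,0,0,0]]
  ]
}}

```text
clock: 10.78
tcp_pos: [0.5095, -0.2184, 0.1989]
eef_rot: [[-0.204, 0.979, 0.004], [0.979, 0.204, -0.002], [-0.003, 0.003, -1.0]]
ft_force: [-0.1, -0.5, -0.3]
grip_width: 0.0856
```

Emit:
{"op": "move_arm", "data": {
  "steps": [
    [[1,7,-10,0,0,2],[1,7,-25,0,0,2],[1,7,-45,0,0,2],[1,7,-65,0,0,2],[1,7,-85,0,0,2],[1,7,-100,0,0,2],[1,7,-105,0,0,2],[1,7,-105,0,0,2]]
  ]
}}

```text
clock: 11.45
tcp_pos: [0.5099, -0.2086, 0.0922]
eef_rot: [[-0.242, 0.97, 0.001], [0.97, 0.242, -0.0], [-0.0, 0.0, -1.0]]
ft_force: [0.1, -0.2, -0.0]
grip_width: 0.0856
```

Emit:
{"op": "move_arm", "data": {
  "steps": [
    [[0,0,0,0,0,0],[0,0,0,0,0,0],[0,0,0,0,0,0],[0,0,0,0,0,0],[0,0,0,0,0,0],[0,0,0,0,0,0],[0,0,0,0,0,0],[0,0,0,0,0,0]]
  ],
  "gripper": 1
}}

```text
clock: 12.12
tcp_pos: [0.5108, -0.2084, 0.0931]
eef_rot: [[-0.243, 0.97, 0.002], [0.97, 0.243, 0.0], [-0.001, 0.002, -1.0]]
ft_force: [-0.3, 2.1, 5.3]
grip_width: 0.0653
```

Emit:
{"op": "move_arm", "data": {
  "steps": [
    [[0,0,5,0,0,0],[0,0,12,0,0,0],[0,0,22,0,0,0],[0,0,34,0,0,0],[0,0,42,0,0,0],[0,0,45,0,0,0],[0,0,45,0,0,0],[0,0,45,0,0,0],[0,0,45,0,0,0],[0,0,45,0,0,0]]
  ]
}}

```text
clock: 12.95
tcp_pos: [0.5103, -0.2083, 0.1375]
eef_rot: [[-0.243, 0.97, 0.001], [0.97, 0.243, 0.0], [-0.0, 0.001, -1.0]]
ft_force: [0.3, 0.3, -1.6]
grip_width: 0.0652
```

```bash
python3 weigh.py
```

```text
clock 13.65 tcp [ 0.5108 -0.2084  0.1381] f mean [-0.1926  0.0806 -1.4279] sd [0.436  0.3966 0.4045] z [-0.8987 -1.4123 -1.4954 -1.2485 -1.555  -2.1654 -0.4698 -1.6422 -1.3115
 -1.2648 -1.9171 -1.6477 -1.2398 -1.722 ] grip 0.06506297856901927 tq [0.0122 0.0523 0.0098]
```

About 1.4 N, so this one is light too. Carrying it to the near half of the tray.

Emit:
{"op": "move_arm", "data": {
  "steps": [
    [[0,0,12,0,0,0],[0,15,25,0,0,-2],[1,45,40,0,0,-5],[2,80,50,0,0,-8],[3,117,50,0,0,-11],[4,154,50,0,0,-14],[5,191,50,0,0,-16],[6,228,50,0,0,-18],[7,265,50,0,0,-20],[8,300,50,0,0,-22]]
  ]
}}

```text
clock: 14.48
tcp_pos: [0.5188, 0.0937, 0.1894]
eef_rot: [[0.14, 0.99, 0.004], [0.99, -0.14, 0.0], [0.001, 0.004, -1.0]]
ft_force: [1.6, 0.2, -1.0]
grip_width: 0.065
```

Emit:
{"op": "move_arm", "data": {
  "steps": [
    [[0,35,0,0,0,0],[0,60,0,0,0,0],[0,76,0,0,0,0],[0,82,0,0,0,0],[0,82,-5,0,0,0],[0,82,-15,0,0,0],[0,82,-28,0,0,0],[0,82,-40,0,0,0],[0,82,-48,0,0,0],[0,82,-50,0,0,0]]
  ]
}}

```text
clock: 15.32
tcp_pos: [0.5177, 0.1739, 0.1372]
eef_rot: [[0.142, 0.99, 0.0], [0.99, -0.142, -0.002], [-0.002, 0.001, -1.0]]
ft_force: [-2.0, -0.5, -1.3]
grip_width: 0.065
```

Emit:
{"op": "move_arm", "data": {
  "steps": [
    [[2,5,-8,0,0,0],[2,5,-20,0,0,0],[2,5,-32,0,0,0],[2,5,-42,0,0,0],[2,5,-50,0,0,0],[2,5,-54,0,0,0],[2,5,-57,0,0,0],[2,5,-59,0,0,0],[2,5,-60,0,0,0],[2,5,-60,0,0,0]]
  ]
}}

```text
clock: 16.15
tcp_pos: [0.52, 0.179, 0.0774]
eef_rot: [[0.142, 0.99, 0.001], [0.99, -0.142, -0.002], [-0.001, 0.001, -1.0]]
ft_force: [0.1, 0.7, -0.4]
grip_width: 0.0649
```

Emit:
{"op": "move_arm", "data": {
  "steps": [
    [[0,0,0,0,0,0],[0,0,-1,0,0,0],[0,0,-1,0,0,0]]
  ]
}}

```text
clock: 16.4
tcp_pos: [0.5205, 0.1792, 0.0771]
eef_rot: [[0.142, 0.99, 0.002], [0.99, -0.142, -0.001], [-0.001, 0.002, -1.0]]
ft_force: [-0.7, -0.5, 0.6]
grip_width: 0.0652
```

Emit:
{"op": "move_arm", "data": {
  "steps": [
    [[0,0,-1,0,0,0],[0,0,-1,0,0,0],[0,0,-1,0,0,0]]
  ]
}}

```text
clock: 16.65
tcp_pos: [0.5205, 0.1792, 0.0771]
eef_rot: [[0.142, 0.99, 0.002], [0.99, -0.142, -0.001], [-0.0, 0.002, -1.0]]
ft_force: [-3.6, -0.8, 5.3]
grip_width: 0.0652
```

Contact again. Release and rise.

Emit:
{"op": "move_arm", "data": {
  "steps": [
    [[0,0,0,0,0,0],[0,0,0,0,0,0],[0,0,0,0,0,0],[0,0,0,0,0,0],[0,0,0,0,0,0],[0,0,0,0,0,0]]
  ],
  "gripper": 0
}}

```text
clock: 17.15
tcp_pos: [0.5205, 0.1792, 0.077]
eef_rot: [[0.142, 0.99, 0.002], [0.99, -0.142, -0.001], [-0.0, 0.002, -1.0]]
ft_force: [0.3, -0.4, -0.2]
grip_width: 0.0853
```

Emit:
{"op": "move_arm", "data": {
  "steps": [
    [[0,0,5,0,0,0],[0,0,15,0,0,0],[0,0,30,0,0,0],[0,0,50,0,0,0],[0,0,80,0,0,0],[0,-5,110,0,0,0],[0,-25,120,0,0,3],[0,-60,120,0,0,6],[0,-98,120,0,0,9],[0,-138,120,0,0,12]]
  ]
}}

```text
clock: 17.98
tcp_pos: [0.5208, 0.0406, 0.1985]
eef_rot: [[-0.072, 0.997, 0.004], [0.997, 0.072, 0.001], [0.0, 0.004, -1.0]]
ft_force: [1.2, -0.1, -0.0]
grip_width: 0.085
```

Run:
```python
from h import *
im,d=camera("scene");save("pics/s3.png",im)
s=state();print(s["clock"],np.array(s["tcp_pos"]),np.array(s["ft_force"]),s["grip_width"])
```

```text
18.0333 [0.5207 0.0292 0.1987] [ 0.0572 -7.6797 -0.3337] 0.08553621820317917
```

View pics/s3.png

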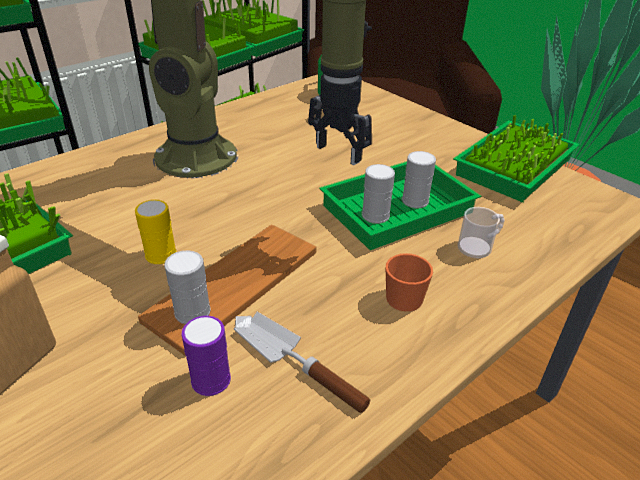

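Both tins stand upright in the tray at about (379,195) and (419,180), and the third is still on the board at (187,285). Going for it.

Emit:
{"op": "move_arm", "data": {
  "steps": [
    [[1,-38,0,0,0,1],[2,-78,0,0,0,2],[3,-118,0,0,0,4],[5,-158,0,0,0,5],[6,-198,0,0,0,6],[8,-238,0,0,0,7],[9,-278,0,0,0,8],[11,-315,0,0,0,9],[12,-345,0,0,0,9],[12,-356,0,0,0,9]]
  ]
}}

```text
clock: 18.87
tcp_pos: [0.5311, -0.3326, 0.1998]
eef_rot: [[-0.211, 0.978, 0.005], [0.977, 0.211, -0.008], [-0.009, 0.003, -1.0]]
ft_force: [-0.3, 0.0, -0.0]
grip_width: 0.0854
```

Emit:
{"op": "move_arm", "data": {
  "steps": [
    [[0,0,0,0,0,0],[0,0,0,0,0,0]]
  ]
}}

```text
clock: 19.03
tcp_pos: [0.5308, -0.3333, 0.2003]
eef_rot: [[-0.209, 0.978, 0.005], [0.978, 0.209, -0.008], [-0.009, 0.003, -1.0]]
ft_force: [-0.4, 0.4, -0.6]
grip_width: 0.0854
```

Emit:
{"op": "move_arm", "data": {
  "steps": [
    [[2,7,-10,0,0,1],[2,7,-25,0,0,1],[2,7,-45,0,0,1],[2,7,-65,0,0,1],[2,7,-85,0,0,1],[2,7,-100,0,0,1],[2,7,-107,0,0,1],[2,7,-107,0,0,1]]
  ]
}}

```text
clock: 19.7
tcp_pos: [0.5325, -0.3227, 0.0911]
eef_rot: [[-0.229, 0.973, 0.002], [0.973, 0.229, -0.005], [-0.006, 0.001, -1.0]]
ft_force: [-0.2, 0.5, 0.2]
grip_width: 0.0857
```

Emit:
{"op": "move_arm", "data": {
  "steps": [
    [[0,0,0,0,0,0],[0,0,0,0,0,0],[0,0,0,0,0,0],[0,0,0,0,0,0],[0,0,0,0,0,0],[0,0,0,0,0,0],[0,0,0,0,0,0],[0,0,0,0,0,0]]
  ],
  "gripper": 1,
  "newtons": 60
}}

```text
clock: 20.37
tcp_pos: [0.5333, -0.3224, 0.092]
eef_rot: [[-0.23, 0.973, 0.004], [0.973, 0.23, -0.005], [-0.006, 0.002, -1.0]]
ft_force: [-1.3, 2.6, 4.8]
grip_width: 0.0648
```

Emit:
{"op": "move_arm", "data": {
  "steps": [
    [[0,0,5,0,0,0],[0,0,12,0,0,0],[0,0,22,0,0,0],[0,0,34,0,0,0],[0,0,42,0,0,0],[0,0,45,0,0,0],[0,0,45,0,0,0],[0,0,45,0,0,0],[0,0,45,0,0,0],[0,0,45,0,0,0]]
  ]
}}

```text
clock: 21.2
tcp_pos: [0.5329, -0.3221, 0.1363]
eef_rot: [[-0.23, 0.973, 0.003], [0.973, 0.23, -0.004], [-0.005, 0.001, -1.0]]
ft_force: [-0.1, -0.2, -4.8]
grip_width: 0.0649
```

```bash
python3 weigh.py
```

```text
clock 21.9 tcp [ 0.5333 -0.3225  0.137 ] f mean [-0.2029 -0.0167 -4.2121] sd [0.3535 0.4209 0.4435] z [-3.6276 -4.2194 -4.2878 -4.4997 -3.6824 -4.1649 -4.3311 -4.5452 -3.8725
 -5.1271 -3.8387 -4.8818 -3.6044 -4.2864] grip 0.06494462571146911 tq [ 0.0669 -0.0175  0.0052]
```

About 4.2 N, clearly the heaviest (about 0.43 kg against 0.11 and 0.14). Raising it another 100 mm.

Emit:
{"op": "move_arm", "data": {
  "steps": [
    [[0,0,8,0,0,0],[0,0,24,0,0,0],[0,0,44,0,0,0],[0,0,64,0,0,0],[0,0,84,0,0,0],[0,0,96,0,0,0],[0,0,100,0,0,0],[0,0,100,0,0,0],[0,0,100,0,0,0],[0,0,100,0,0,0]]
  ]
}}

```text
clock: 22.73
tcp_pos: [0.5327, -0.3218, 0.2355]
eef_rot: [[-0.23, 0.973, 0.001], [0.973, 0.23, -0.004], [-0.004, 0.001, -1.0]]
ft_force: [-0.3, 0.7, -4.5]
grip_width: 0.0648
```

Emit:
{"op": "move_arm", "data": {
  "steps": [
    [[0,0,0,0,0,0],[0,0,0,0,0,0],[0,0,0,0,0,0],[0,0,0,0,0,0],[0,0,0,0,0,0]]
  ]
}}

```text
clock: 23.15
tcp_pos: [0.5326, -0.3219, 0.2353]
eef_rot: [[-0.23, 0.973, 0.001], [0.973, 0.23, -0.004], [-0.004, 0.0, -1.0]]
ft_force: [-0.2, 0.2, -3.8]
grip_width: 0.0651
```

Run:
```python
from h import *
im,d=camera("scene");save("pics/s4.png",im);S=pts("scene",d)
im2,d2=camera("top");save("pics/t4.png",im2);P=pts("top",d2)
s=state();print(s["clock"],np.array(s["tcp_pos"]),np.array(s["eef_rot"])[2],np.array(s["ft_force"]),s["grip_width"],np.abs(s["qd"]).max())
m=(d2>0)&(P[...,2]>0.11)&(P[...,2]<0.14)&(P[...,1]>0.05)&(P[...,1]<0.45)
n,l,st,c=cv2.connectedComponentsWithStats(m.astype(np.uint8))
yax=np.array([.184,.983]);xax=np.array([.983,-.184])
for i in range(1,n):
    if st[i,4]>200:
        q=P[l==i];e=q[:,:2].mean(0)-[.531,.239];A=np.linalg.lstsq(np.c_[q[:,:2],np.ones(len(q))],q[:,2],rcond=None)[0]
        print("tray tin",q.mean(0),"in tray",e@xax,e@yax,"slope",A[:2])
z=np.load("top0.npz")["P"]
for nm,b,lo,hi in(("cup",[155,122,225,178],.06,.1),("pot",[280,120,330,175],.06,.1),("trowel",[400,92,445,230],.008,.05)):
    for R in (z,P):
        q=R[b[1]:b[3],b[0]:b[2]].reshape(-1,3);q=q[(q[:,2]>lo)&(q[:,2]<hi)];print(nm,q.mean(0))
# held tin
b=[r for r in look_for("scene","tin_a")];print([(np.round(r["bbox"]),r["conf"]) for r in b])
sel=(np.hypot(S[...,0]-s["tcp_pos"][0],S[...,1]-s["tcp_pos"][1])<.045)&(S[...,2]>.03)&(S[...,2]<.26)
print("held lowest z",np.percentile(S[sel][:,2],[0,.5,2,5]))
```

```text
23.25 [ 0.5327 -0.3219  0.2355] [-0.004   0.0006 -1.    ] [ 0.2011  1.0805 -4.0475] 0.06497832507875079 0.11708273439987525
tray tin [0.5369 0.2944 0.1242] in tray -0.004395128017209778 0.05549920458226389 slope [0.0113 0.0392]
tray tin [0.5183 0.1749 0.1242] in tray -0.0006552638834115766 -0.06533405203175482 slope [0.0036 0.0242]
cup [0.7432 0.2638 0.0769]
cup [0.7433 0.2641 0.0771]
pot [0.7576 0.0185 0.0757]
pot [0.7574 0.0187 0.0757]
trowel [ 0.7353 -0.2435  0.0184]
trowel [ 0.7353 -0.2435  0.0185]
[(array([403., 149., 438., 208.]), 0.89), (array([363., 163., 397., 226.]), 0.8), (array([149., 178., 196., 265.]), 0.78), (array([180., 315., 230., 396.]), 0.75), (array([136., 199., 168., 262.]), 0.57)]
held lowest z [0.1649 0.1664 0.1685 0.1709]
```

View pics/s4.png

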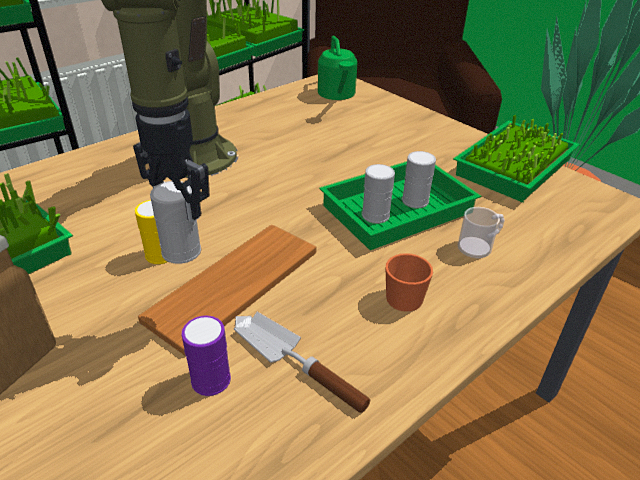

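The heavy tin hangs upright at about (176,225), with its lowest measured point 0.165 m above the bench. Both light tins stand in the tray with lids at 0.124 m, so they are on its floor. The bystanders haven't moved. Handing in.

```bash
python3 -c "
from h import *
print(finish_job())"
```

```text
the job is handed in; nothing more can be done
None
```

The two lighter tins are standing in the green tray, and the gripper is holding the heaviest one up for you. I handed the job in at about 23 s of the 67 s allowed; `finish_job()` reports no verdict.

- **Weights:** I lifted each tin about 45 mm and averaged the wrist force. Starting from the tray end of the board, they read about 1.1 N, 1.4 N and 4.2 N, so the third tin is the full one, at about 0.43 kg.
- **Light tins:** both were lowered until the force reading showed contact, then released. Their lids measure 0.124 m, which puts them on the tray floor. They sit about 55 mm and 65 mm from the tray centre along its length, within 5 mm of it across. A fitted lid slope of up to 0.04 rad is mostly measurement noise and well under the limit.
- **Held tin:** it is still and upright, with its underside about 0.165 m above the bench and about 4 N hanging on the gripper. It is clear of everything else.
- **Bystanders:** the cup, pot and trowel moved less than 1 mm between the first and last top pictures.

None of the final checks failed or disagreed.

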